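# File the top recording board

## Task

Take the top recording board off the pile on the sloping stand and file it in the wire rack. Slide it up the slope until its upper edge overhangs the stand's high edge (its right-hand one) by about 4 or 5 cm, leave it lying there, then pinch the overhanging edge, lift the board off, and lower it gently, lower edge first, into the empty bay nearest the robot, so that it stands upright on the bay's floor between the wires and within the rack's length. Leave the other two boards, the stand and the small things on the table where they are.

Things in the scene. Friction and masses are not known exactly. Their poses are not given: they have to be found in the camera images.
- desk: Fixed sloping stand top, 160 mm down-slope, 170 wide, 9 thick, 32 degrees. Origin: middle of its high edge (on the robot's right, about 117 mm up), on the upper face; x down the slope, roughly to the left, y along the edge, z square out of the face. Space under the high edge is free (legs start 8 mm behind it). A 12 mm ledge across the low end, x 151-160 mm, stops the lower two boards, not the top one.
- board_top: Top one of three equal cork-backed plywood boards on the slope: 150 (x, down-slope) x 115 (y) x 8 mm, 70-140 g, paper sheet on its face. Origin: centre of its underside; axes as the desk's at the start. Held by friction alone, it stays where it is slid. At the start all upper edges are flush with the desk's high edge.
- board_upper_edge (a point): Middle of the top board's upper edge, at half its thickness (board x = -75 mm).
- board_lower_edge (a point): Middle of the top board's lower edge, at half its thickness (board x = +75 mm). This end face stands clear and can be pushed.
- board_mid: The middle board, same size and frame, directly under the top one. To stay.
- board_low: The lowest board, same size and frame, lying on the slope against the ledge. To stay.
- rack: Fixed wire file rack, base 110 (x) x 160 (y) x 10 mm. Origin: centre of its underside; x away from the robot, y along the bays. Four 5 mm wire hoops, 136 mm long in y, up to 82 mm above the table, at x = -47, -13, 21, 47 mm. The bay nearest the robot (x -44.5 to -15.5 mm, open ends) is empty; the next holds cards up to 88 mm above the table.
- rack_bay (a point): Centre of the floor of the empty bay nearest the robot, 10 mm above the table (rack x = -30 mm); axes as the rack's.
- sherd_rim: Bystander: brown potsherd 76x68x19 mm, lying between stand and rack.
- sharpener: Bystander: dark round pencil sharpener 35x36x42 mm, standing between stand and rack.
- eraser: Bystander: grey eraser 22x32x13 mm, near the robot's side of the table.
- sherd_wall: Bystander: flat potsherd 76x83x18 mm, behind in the middle.
Not all that is in view belongs to the job. What is shaped like the board_top but yellow is not meant.

How it is judged (in metres and radians):
On the way, in this order (a step that is already met when the one before it is completed fails the run):
1. the top board has been slid up the slope: its upper edge overhangs the desk's high edge by 30 to 70 mm, it still lies flat on the pile, and nothing of the robot touches it (x of board_upper_edge in the frame of desk between -0.07 and -0.03 m and angle between the z axis of board_top and the z axis of desk, either way round below 0.06 rad and z of board_top in the frame of desk below 0.02 m and linear speed of board_top below 0.03 m/s and contact force between board_top and the fingers below 0.05 N and contact force between board_top and the arm below 0.05 N), for 0.2 s.
2. the board has been pinched and lifted off the pile (contact force between board_top and the fingers above 2 N and contact force between board_top and board_mid below 0.05 N and height (world z) of board_lower_edge above 0.1 m), for 0.2 s.
At the end, for the whole second after the job is handed in: The top board stands, lower edge down, on the floor of the rack bay nearest the robot: lower edge within 12 mm of the floor, within 16 mm of the bay's middle across it and 25 mm along it, leaning less than 23 degrees; the other two boards are within 15 mm of where they lay (x of board_lower_edge in the frame of rack_bay between -0.016 and 0.016 m and y of board_lower_edge in the frame of rack_bay between -0.025 and 0.025 m and z of board_lower_edge in the frame of rack_bay below 0.012 m and angle between board_top's own x axis and vertical above 2.74 rad and distance of each of board_mid, board_low from where it was at the start of the episode below 0.015 m); the robot touches nothing.
It fails at once if one of the two lower boards was shifted by more than 15 mm (distance of any of board_mid, board_low from where it was at the start of the episode above 0.015 m).
It fails at once if the board was dropped into the rack (faster than 0.7 m/s) instead of being lowered (horizontal distance between board_lower_edge and rack_bay below 0.06 m and height (world z) of board_lower_edge below 0.09 m and linear speed of board_top above 0.7 m/s).
It fails at once if a bystander was moved by more than 30 mm (distance of any of sherd_rim, sharpener, eraser, sherd_wall from where it was at the start of the episode above 0.03 m).
It also fails if it takes over 53 s, if anything falls off the work surface, if the arm or the gripper's body presses on something with over 40 N, if the wrist force passes 120 N, or if a joint passes its speed limit or range.

## Robot

A 7-joint arm with a two-finger parallel gripper is mounted at the origin on a cart in front of the work surface, level with it; the furniture and walls round the work are solid. World frame = base frame: x ahead of the robot, y to its left, z up, the work surface at z = 0. Lengths are in m, angles in degrees, forces in N, time in s.
With the tool pointing down it reaches from about 0.4 to 0.9 m from the base axis. Payload 5.5 kg.
Tool frame: the origin (TCP) lies at the very end of the fingers, on their centre line; the grasp point (between the pads) lies 19 mm behind it; z points along the fingers, y is the direction in which the jaws open and shut (so a half turn about z gives the same grasp; the last joint's range is limited). The gripper opens to 92 mm and grips with 3 to 60 N. Pads are 19 mm wide; open, the fingers measure 130 mm over their backs; the gripper's body (75 mm by 190 mm) begins 47 mm behind the grasp point.
Start: joints at [88.705, 28.699, -24.465, 88.831, 12.651, 65.22, -12.049], TCP at [0.183, -0.624, 0.227] pointing down, gripper open.
Joint ranges: [-164.97, 164.97], [-17.58, 116.51], [-87.97, 89.64], [11.32, 138.91], [-80.73, 260.73], [10.89, 115.49], [-147.41, 147.41]. Speed limits (degrees/s): [147.25, 147.25, 180, 180, 180, 180, 180].

## Interface

Orientations are given as [roll, pitch, yaw] about the fixed x, y, z axes, in that order (R = Rz(yaw) Ry(pitch) Rx(roll)).
In Python, from cell import readout, get_image, camera_info, manip, look_for gives the robot as it stands. The module is installed in compiled form; this text tells all that it offers.
- The arm moves only by the tool move_arm, never from a script. Its argument "moves" is text: rows parted by semicolons, each of 6 numbers parted by spaces: the shift along the world's x, y, z in units of 120 mm (1.0 is 120 mm), then the turn, a rotation vector about the world's x, y, z in units of 360 degrees (1.0 is 360 degrees). A call has 1 to 8 rows; each row is the pose to reach, as a shift and turn from the pose commanded when the call began, turning the shorter way round; what a row does not reach only later rows make up. A row lasts 1/8 s, in which the tool goes at most 62.5 mm and 10.7 degrees, less where a joint would pass 70% of its speed; a pose out of reach is approached as far as the arm can. A call with a number of a shift or a turn outside -1 to 1 is refused whole. A call with a gripper value outside its range is refused whole. "gripper" is the finger opening in mm, from 0 to 91.8, set as the call begins (left out, the last holds). The fingers move at their own pace and stop on an object; "newtons" is the grip in N (left out, the last holds). Time passes only in rows, so rows that repeat a pose let the fingers close. It gives the time, the measured TCP pose, the force and the opening at its end, in the units of the state.
- readout.observe(): the state, without advancing time (a new reading comes with each control period).
- get_image(name): name is "scene" or "top"; returns (picture, depth): 420x560x3 uint8, blue, green, red; 420x560 float32, m along the optical axis (not along the pixel's ray), 0 where there is no reading.
- camera_info(name): a dict with "fx", "fy", "cx", "cy" (pixels), "k1" (the pictures are not rectified: a ray, as slopes to the right and down, at radius r is drawn at 1 + k1 r^2 times it, then the intrinsics apply), "R" (3x3) and "t" (3): a world point X has camera coordinates R X + t. Camera axes: x right, y down, z forward; pixel columns grow to the right and rows downward; lengths in m; the calibration is good to about 2 mm. A picture is of the moment at which its call begins. camera_info takes no time and is no camera call.
- manip.hand_in(): hands the job in, once; it reports no verdict.
Trained networks look in the newest picture that a camera, given by its name, has taken for a name from the list of things; names that differ only in an ending like _2 or _b are one class to them, and where a whole thing is asked for, a point or a joint stands for the part that bears it (a point fixed in the world has none). Each returns a list of dicts, best first, with "conf" (0 to 1); they miss things now and then, are a little off and sometimes report something else, mostly with a low value. They report only what shows in the picture. A call takes as long as a camera call. They do not tell look-alikes from the thing itself.
- look_for(camera, thing): "extent" ([left, top, right, bottom] as shares, 0 to 1, of the picture: columns of its width, rows of its height, round what is visible of it).
The state is a dict: "t": time; "qpos": joint angles; "qd": joint speeds; "joint_efforts": joint torques, N m; "ee_pos": TCP position; "eef_rot": TCP orientation; "contact_force": force on the tool from outside, world axes, zero at the start; "wrist_torque": the same for the moment, N m; "grip_width": finger opening in m.
Only numpy, scipy, OpenCV 4.12 (cv2) and the standard library are available. Lean on these libraries where they do the work, as an engineer would, in place of code of your own. Each camera call takes 0.05 s, during which the arm holds its last target. There are 200 camera calls.

## Working session

There is one attempt and no reset: what is moved stays moved. The work goes in short steps, Python scripts to look and compute and a tool call to move; the robot and the scene stay as the last step left them, time stands still between calls to the robot, and variables do not carry over. Pictures are saved under pics/ and viewed, on a budget of 10 in all, crops included, one or two more only if the job needs it, and the job is handed in when it is done.

Besides the shell and the picture viewer there is one more tool, called after "Call:" as name(argument=value, ...) on one line, values as JSON. move_arm: Moves the arm, as the interface text tells. Its arguments: {"type":"object","properties":{"moves":{"type":"string"},"gripper":{"type":"number"},"newtons":{"type":"number"}},"required":["moves"]}

```bash
mkdir -p pics
cat > h.py <<'E'
import numpy as np, cv2
from cell import readout, get_image, camera_info, manip, look_for
def cloud(name, d):
    c=camera_info(name); h,w=d.shape
    v,u=np.mgrid[0:h,0:w].astype(float)
    K=np.array([[c['fx'],0,c['cx']],[0,c['fy'],c['cy']],[0,0,1]])
    n=cv2.undistortPoints(np.stack([u.ravel(),v.ravel()],1)[:,None],K,np.array([c['k1'],0,0,0,0.]))[:,0]
    P=np.c_[n,np.ones(len(n))]*d.reshape(-1,1)
    X=(P-np.array(c['t']))@np.array(c['R'])
    X[d.ravel()==0]=np.nan
    return X.reshape(h,w,3)
def proj(name,X):
    c=camera_info(name); p=np.atleast_2d(X)@np.array(c['R']).T+np.array(c['t'])
    s=p[:,:2]/p[:,2:]; s=s*(1+c['k1']*(s**2).sum(1,keepdims=True))
    return s*[c['fx'],c['fy']]+[c['cx'],c['cy']]
E
python3 - <<'E'
from h import *
for n in ('scene','top'):
    im,d=get_image(n); cv2.imwrite(f'pics/{n}0.png',im); np.savez(f'{n}0.npz',im=im,d=d)
    c=camera_info(n); R=np.array(c['R']); print(n,'campos',-R.T@np.array(c['t']),'fwd',R[2],c['fx'])
    for t in ('desk','board_top','rack','sherd_rim','sharpener','eraser','sherd_wall'):
        r=look_for(n,t); print(t,[(np.round(np.array(x['extent'])*[560,420,560,420]).astype(int).tolist(),round(x['conf'],2)) for x in r[:3]])
print(readout.observe())
E
```

```text
scene campos [-0.05460992 -0.44990918  0.53998144] fwd [ 0.69485728  0.52480634 -0.49168249] 414.6106214039415
desk [([296, 208, 390, 268], 0.65)]
board_top [([301, 207, 385, 247], 0.89), ([280, 304, 352, 376], 0.56), ([255, 272, 274, 289], 0.48)]
rack [([308, 209, 390, 252], 0.73), ([205, 185, 281, 241], 0.57)]
sherd_rim [([290, 218, 317, 239], 0.77), ([202, 186, 276, 238], 0.68)]
sharpener [([278, 236, 293, 256], 0.73), ([305, 205, 382, 244], 0.64)]
eraser [([256, 273, 272, 288], 0.67)]
sherd_wall [([328, 203, 352, 219], 0.67), ([304, 204, 382, 247], 0.36)]
top campos [0.39298164 0.03791178 1.02327919] fwd [ 2.08962537e-01 -4.62680665e-04 -9.77923537e-01] 407.36545236238527
desk [([308, 150, 385, 238], 0.59)]
board_top [([342, 253, 414, 330], 0.97), ([315, 160, 379, 221], 0.81)]
rack [([189, 176, 261, 235], 0.92), ([312, 150, 387, 236], 0.31)]
sherd_rim [([267, 163, 295, 195], 0.73), ([312, 167, 376, 225], 0.62)]
sharpener [([286, 214, 299, 229], 0.57)]
eraser [([300, 263, 310, 270], 0.39)]
sherd_wall [([278, 122, 313, 154], 0.97)]
{'t': 0.8, 'qpos': array([ 88.70479618,  28.69641804, -24.4652371 ,  88.8325123 ,
        12.65122775,  65.21954951, -12.04944213]), 'qd': array([-0.03292926, -0.06523348,  0.0273874 ,  0.02243121, -0.01289939,
       -0.07191496,  0.07583468]), 'joint_efforts': array([ 4.02405458e-04, -5.66372108e+01, -5.80948323e+00, -2.79489648e+01,
       -6.65020128e-02,  2.03359185e-02,  6.01339002e-05]), 'ee_pos': array([ 0.18328651, -0.62361985,  0.22675358]), 'eef_rot': array([ 1.79996960e+02, -8.67600843e-04,  1.63772836e+01]), 'contact_force': array([ 0.0385838 , -0.32538645, -0.26161203]), 'wrist_torque': array([-0.01405218, -0.02824414,  0.00531097]), 'grip_width': 0.09172559852888634}
```

Run:
```python
import cv2,numpy as np
a=cv2.imread('pics/scene0.png')[180:390,180:420]; b=cv2.imread('pics/top0.png')[110:345,180:430]
a=cv2.resize(a,None,fx=2.5,fy=2.5,interpolation=3)[:525]; b=cv2.resize(b,None,fx=2.4,fy=2.4,interpolation=3)
cv2.imwrite('pics/a.png',a); cv2.imwrite('pics/b.png',b)
```

```text
(no output)
```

View pics/a.png

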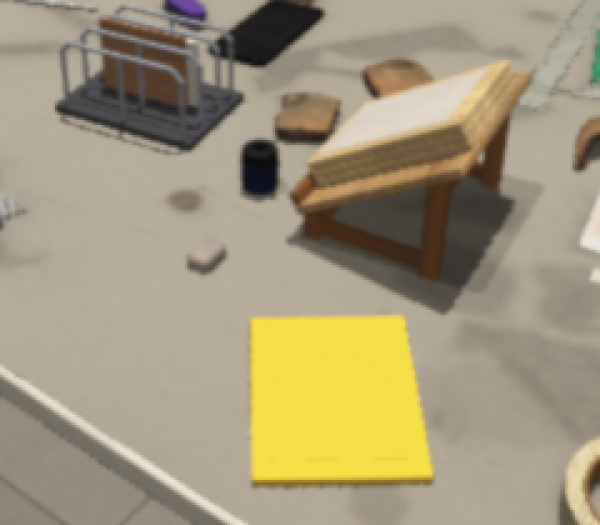

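View pics/b.png

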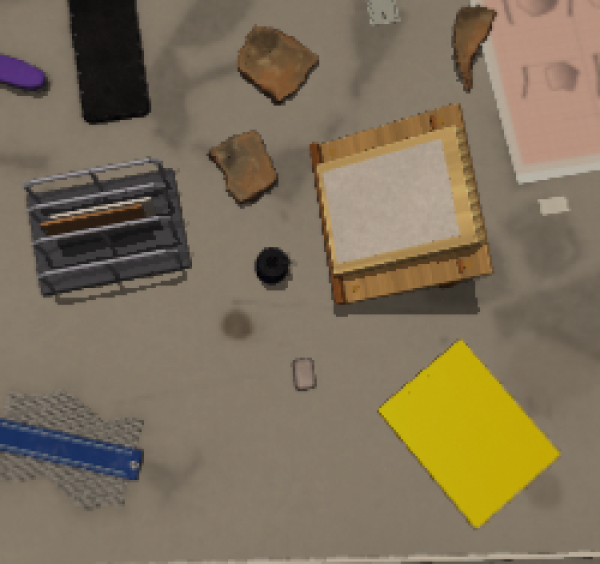

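The views show the pile on the stand at top px (347,195) / scene (343,227). A yellow look-alike lies at top (376,291) / scene (317,340). I'm choosing the paper-faced board on the stand. The rack is at top (225,205), with its empty near bay on the robot side.

```bash
cat > meas.py <<'E'
from h import *
T={n:np.load(f'{n}0.npz') for n in ('scene','top')}
C={n:cloud(n,T[n]['d']) for n in T}
# board top face: seed plane from paper, top view
for n,(u0,u1,v0,v1) in {'top':(325,365,182,208),'scene':(335,360,215,228)}.items():
    P=C[n][v0:v1,u0:u1].reshape(-1,3); P=P[~np.isnan(P).any(1)]
    c=P.mean(0); w=np.linalg.svd(P-c)[2][2]; w*=np.sign(w[2])
    print(n,'c',c.round(4),'n',w.round(4),'tilt',np.degrees(np.arccos(w[2])).round(2),'az',np.degrees(np.arctan2(w[1],w[0])).round(2),'rms',((P-c)@w).std().round(5))
    Q=C[n].reshape(-1,3); m=(abs((Q-c)@w)<.004)&(np.linalg.norm(Q-c,axis=1)<.14)
    Q=Q[m]
    ex=np.array([w[0],w[1],0]);ex/=np.linalg.norm(ex); ex=ex-w*(ex@w); ex/=np.linalg.norm(ex)  # downslope
    ey=np.cross(w,ex)
    uv=np.c_[(Q-c)@ex,(Q-c)@ey].astype(np.float32)
    r=cv2.minAreaRect(uv); print(len(uv),r)
    cen=c+ex*r[0][0]+ey*r[0][1]; print('face centre',cen.round(4), 'pct',np.percentile(uv,[1,99],axis=0).round(4).tolist())
    for f in (-1,1): print('edge',f,(cen+f*.075*ex).round(4))
# rack
for n,(u0,v0,u1,v1) in {'top':(185,165,265,240),'scene':(200,180,285,245)}.items():
    Q=C[n][v0:v1,u0:u1].reshape(-1,3)
    for lo,hi,name in ((.005,.014,'base'),(.072,.086,'hoop')):
        S=Q[(Q[:,2]>lo)&(Q[:,2]<hi)]
        r=cv2.minAreaRect(S[:,:2].astype(np.float32)); print(n,name,len(S),r,np.median(S[:,2]))
# table, stuff heights
for t,(u0,v0,u1,v1) in {'rim':(267,163,295,195),'sharp':(286,214,299,229),'eraser':(300,260,313,274),'wall':(278,122,313,154)}.items():
    Q=C['top'][v0:v1,u0:u1].reshape(-1,3); S=Q[Q[:,2]>.008]; print(t,S.mean(0).round(3),S.min(0).round(3),S.max(0).round(3))
E
python3 meas.py
```

```text
top c [ 0.6025 -0.1162  0.0988] n [-0.058   0.5266  0.8481] tilt 31.99 az 96.29 rms 0.00154
2923 ((0.029622770845890045, -0.002871304750442505), (0.20444531738758087, 0.11528599262237549), 0.020278362557291985)
face centre [ 0.6026 -0.0909  0.0831] pct [[-0.0716, -0.0589], [0.0754, 0.0536]]
edge -1 [ 0.6096 -0.1541  0.1228]
edge 1 [ 0.5956 -0.0276  0.0434]
scene c [ 0.6203 -0.1142  0.0989] n [0.0936 0.5229 0.8472] tilt 32.09 az 79.86 rms 0.00394
569 ((0.02588587999343872, 0.01564623787999153), (0.2099766731262207, 0.08320379257202148), 18.656450271606445)
face centre [ 0.6087 -0.0899  0.0852] pct [[-0.0747, -0.0506], [0.1124, 0.083]]
edge -1 [ 0.5975 -0.1524  0.125 ]
edge 1 [ 0.6199 -0.0273  0.0453]
top base 1764 ((0.6124322414398193, 0.1724051833152771), (0.19583500921726227, 0.18915431201457977), 89.11355590820312) 0.00920129788704532
top hoop 649 ((0.6032789945602417, 0.17406389117240906), (0.09915302693843842, 0.1373501867055893), 9.071855545043945) 0.08090511795670675
scene base 1257 ((0.6509488224983215, 0.23756162822246552), (0.3124646842479706, 0.26639634370803833), 32.68749237060547) 0.009386124708423083
scene hoop 577 ((0.6034132838249207, 0.17395661771297455), (0.10348105430603027, 0.13611507415771484), 9.047290802001953) 0.08040952482351083
rim [0.667 0.027 0.016] [ 0.628 -0.004  0.008] [0.707 0.065 0.023]
sharp [0.556 0.004 0.037] [ 0.542 -0.01   0.008] [0.572 0.018 0.043]
eraser [ 0.447 -0.026  0.012] [ 0.433 -0.036  0.008] [ 0.46  -0.016  0.017]
wall [ 0.784 -0.009  0.014] [ 0.74  -0.057  0.008] [0.824 0.031 0.021]
```

```bash
cat > g.py <<'E'
from h import *
from scipy.spatial.transform import Rotation as Rn
n=np.array([-.058,.5266,.8481]); n/=np.linalg.norm(n)
ex=np.array([-.093,.8432,-.5299]); ex-=n*(ex@n); ex/=np.linalg.norm(ex); ey=np.cross(n,ex)
c=np.array([.6025,-.1162,.0988])
FC=c+.002*ex-.0029*ey           # top face centre at start
O=FC-.075*ex-.024*n             # desk origin
D=lambda x,y,z: O+x*ex+y*ey+z*n
RA=9.07*np.pi/180; rx=np.array([np.cos(RA),np.sin(RA),0]); ry=np.array([-rx[1],rx[0],0])
RC=np.array([.6033,.1740,0]); BAY=RC-.03*rx
Rpush=np.c_[ex,-ey,-n]          # tool z into the face, x downslope
def now():
    s=readout.observe(); return np.array(s['ee_pos']),Rn.from_euler('xyz',s['eef_rot'],degrees=True),s
def delta(p,R,N=1):
    p0,R0,s=now(); R=Rn.from_matrix(R); 
    d=(p-p0)/.12/N; r=(R*R0.inv()).as_rotvec(degrees=True)/360/N
    print('to',p.round(4),'shift',d.round(4),'turn',r.round(4),'deg',round(np.linalg.norm(r)*360,1))
E
python3 - <<'E'
from g import *
print('O',O,'BAY',BAY,'ex',ex,'ey',ey,'n',n)
delta(D(.180,0,.075),Rpush,5)
print(D(.180,0,.019)-D(.180,0,.075))
E
```

```text
O [ 0.61356205 -0.19006076  0.11712017] BAY [0.57367511 0.16927077 0.        ] ex [-0.09297918  0.84301123 -0.52979897] ey [-9.93977207e-01 -1.09586987e-01  6.81872367e-05] n [-0.05800159  0.52661444  0.84812325]
to [0.5925 0.0012 0.0854] shift [ 0.682   1.0413 -0.2356] turn [-0.016   0.0107  0.0432] deg 17.0
[ 0.00324809 -0.02949041 -0.0474949 ]
```

Call:
move_arm(moves="0.35 0.52 0.05 -0.008 0.0054 0.0216; 0.68 1 0.05 -0.016 0.0107 0.0432; 0.68 1 0.05 -0.016 0.0107 0.0432", gripper=60)

```text
t: 1.18
ee_pos: [0.2691, -0.4986, 0.2331]
eef_rot: [176.3, 5.8, 32.3]
contact_force: [-0.2, -0.8, 1.1]
grip_width: 0.0658
```

Call:
move_arm(moves="0.35 0.52 0 -0.008 0.0054 0.0216; 0.68 1 0 -0.016 0.0107 0.0432; 0.68 1 0 -0.016 0.0107 0.0432")

```text
t: 1.55
ee_pos: [0.3495, -0.3795, 0.2332]
eef_rot: [174.2, 12.5, 47.5]
contact_force: [-0.2, -0.2, 0.1]
grip_width: 0.0601
```

Call:
move_arm(moves="0.35 0.52 0 -0.008 0.0054 0.0216; 0.68 1 0 -0.016 0.0107 0.0432; 0.68 1 0 -0.016 0.0107 0.0432")

```text
t: 1.92
ee_pos: [0.431, -0.2592, 0.2332]
eef_rot: [174.0, 19.3, 63.0]
contact_force: [-0.0, -0.8, 0.4]
grip_width: 0.0601
```

Call:
move_arm(moves="0.35 0.52 0 -0.008 0.0054 0.0216; 0.68 1 0 -0.016 0.0107 0.0432; 0.68 1 0 -0.016 0.0107 0.0432")

```text
t: 2.3
ee_pos: [0.512, -0.1386, 0.2326]
eef_rot: [175.9, 25.9, 79.2]
contact_force: [-0.3, -0.0, -0.3]
grip_width: 0.0599
```

Call:
move_arm(moves="0.35 0.52 0 -0.008 0.0054 0.0216; 0.68 1 0 -0.016 0.0107 0.0432; 0.68 1 0 -0.016 0.0107 0.0432; 0.68 1 0 -0.016 0.0107 0.0432")

```text
t: 2.8
ee_pos: [0.5921, -0.0218, 0.2321]
eef_rot: [-179.9, 31.9, 96.5]
contact_force: [-0.0, -0.0, 0.4]
grip_width: 0.0599
```

Run:
```python
from g import *
p,R,s=now(); print(p,s['eef_rot'],s['qpos'],s['t'],s['grip_width'])
delta(D(.169,0,.070),Rpush); delta(D(.169,0,.019),Rpush)
```

```text
[ 0.59207906 -0.0218182   0.23205747] [-179.89608761   31.86256643   96.47922897] [ 16.8987464   32.55662128 -48.91223098  99.09998653  53.50030949
  81.68346151 -43.35161089] 2.8 0.05992792030843902
to [ 0.5938 -0.0107  0.087 ] shift [ 0.0142  0.0924 -1.2092] turn [-0.0003 -0.0003 -0.0004] deg 0.2
to [ 0.5967 -0.0376  0.0437] shift [ 0.0389 -0.1314 -1.5697] turn [-0.0003 -0.0003 -0.0004] deg 0.2
```

Call:
move_arm(moves="0 0.05 -0.4 0 0 0; 0.014 0.09 -0.8 0 0 0; 0.014 0.09 -1 0 0 0; 0.014 0.09 -1 0 0 0")

```text
t: 3.3
ee_pos: [0.5919, -0.0147, 0.1116]
eef_rot: [-179.7, 32.0, 96.4]
contact_force: [0.3, 0.2, 0.6]
grip_width: 0.0603
```

Call:
move_arm(moves="0 0 -0.1 0 0 0; 0 0 -0.21 0 0 0; 0.01 -0.1 -0.36 0 0 0; 0.02 -0.17 -0.48 0 0 0; 0.025 -0.224 -0.57 0 0 0; 0.025 -0.224 -0.57 0 0 0; 0.025 -0.224 -0.57 0 0 0")

```text
t: 4.18
ee_pos: [0.5962, -0.0392, 0.0445]
eef_rot: [-179.9, 31.9, 96.4]
contact_force: [0.5, -0.2, 0.2]
grip_width: 0.0599
```

Run:
```python
from g import *
p,R,s=now(); print(p,s['t'],s['contact_force'], 'desk', [round(float((p-O)@a),4) for a in (ex,ey,n)])
im,d=get_image('scene'); cv2.imwrite('pics/c.png',cv2.resize(im[170:290,250:410],None,fx=4,fy=4,interpolation=3))
```

```text
[ 0.59619649 -0.03922761  0.04454351] 4.175 [ 0.47139829 -0.20963277  0.20179122] desk [0.1672, 0.0007, 0.0189]
```

View pics/c.png

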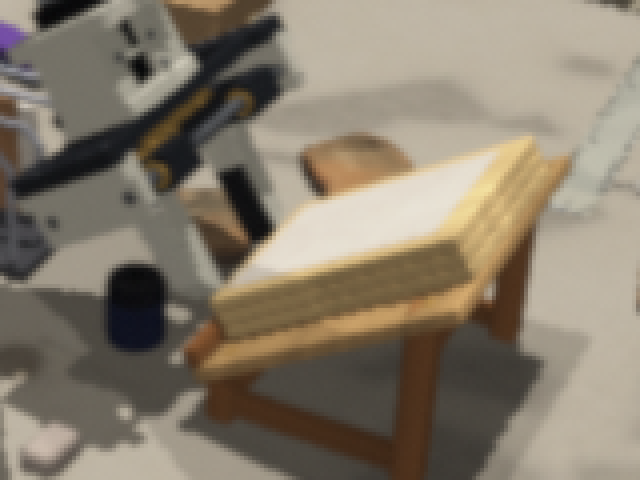

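The picture shows both fingertips just below the pile's low end (crop 215,290), clear of the sharpener (135,305). Pushing up the slope.

Call:
move_arm(moves="0.004 -0.04 0.025 0 0 0; 0.008 -0.075 0.047 0 0 0; 0.012 -0.11 0.069 0 0 0; 0.016 -0.145 0.091 0 0 0; 0.02 -0.18 0.113 0 0 0; 0.02 -0.18 0.113 0 0 0")

```text
t: 4.97
ee_pos: [0.5987, -0.0605, 0.0584]
eef_rot: [-180.0, 31.9, 96.4]
contact_force: [-0.8, 4.5, 0.6]
grip_width: 0.06
```

Run:
```python
from g import *
p,R,s=now(); f=s['contact_force']; print(p,s['t'],'F desk',[round(float(f@a),2) for a in (ex,ey,n)], 'desk', [round(float((p-O)@a),4) for a in (ex,ey,n)])
im,d=get_image('scene'); cv2.imwrite('pics/d.png',cv2.resize(im[170:290,250:410],None,fx=4,fy=4,interpolation=3))
```

```text
[ 0.59869441 -0.06053701  0.05836683] 4.975 F desk [3.58, 0.34, 2.94] desk [0.1417, 0.0006, 0.0192]
```

View pics/d.png

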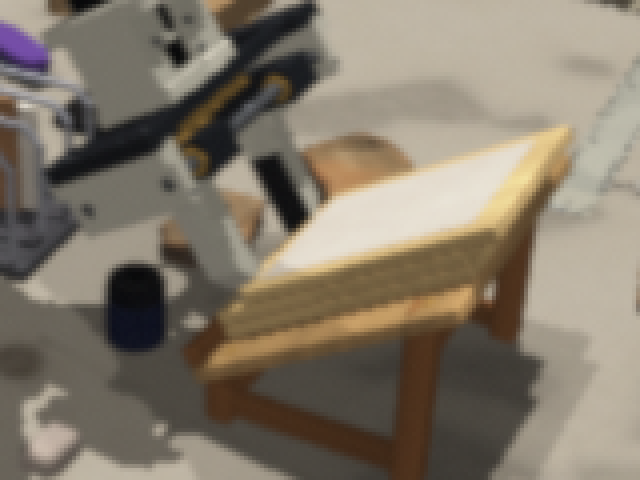

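Run:
```python
from g import *
im,d=get_image('scene'); a=np.load('scene0.npz')['im']
f=lambda q: cv2.resize(q[205:265,295:395],None,fx=7.5,fy=5,interpolation=cv2.INTER_NEAREST)
o=np.vstack([f(a),f(im)])
for X,col in ((D(.15,.0575,.016),(0,0,255)),(D(0,.0575,.016),(0,0,255)),(D(.15,.0575,.008),(255,0,0)),(D(0,.0575,.008),(255,0,0)),(D(0,.0575,0),(0,255,0)),(D(.15,.0575,0),(0,255,0)),(D(0,.0575,.024),(0,255,255)),(D(.15,.0575,.024),(0,255,255)),(D(-.0178,.0575,.024),(255,0,255))):
    u,v=proj('scene',X)[0]; 
    for k in (0,300): cv2.circle(o,(int((u-295+.5)*7.5),int((v-205+.5)*5)+k),3,col,1)
cv2.imwrite('pics/e.png',o)
```

```text
(no output)
```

View pics/e.png

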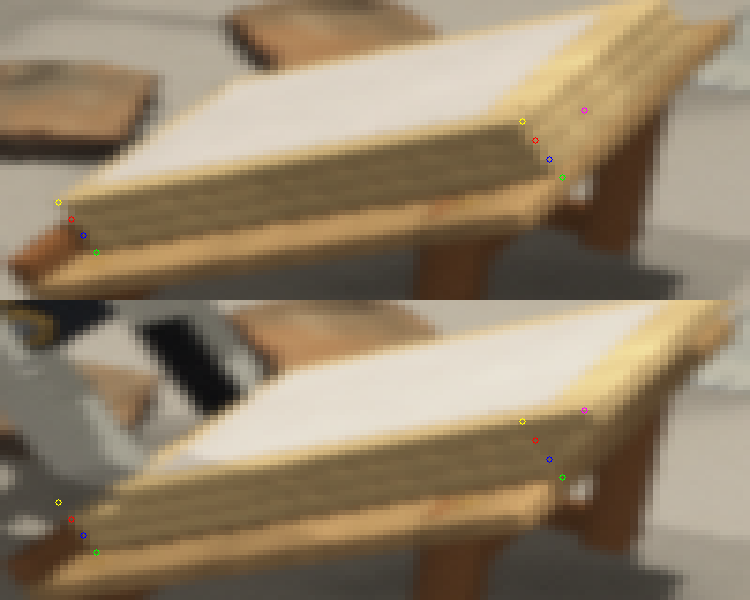

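The geometry overlay matches. The middle board's low corner (71,519) stayed in place and only the top one moved by about 18 mm. Continuing with 1 mm more clearance.

Call:
move_arm(moves="0.004 -0.036 0.03 0 0 0; 0.008 -0.071 0.053 0 0 0; 0.012 -0.106 0.075 0 0 0; 0.016 -0.14 0.096 0 0 0; 0.02 -0.175 0.117 0 0 0; 0.023 -0.207 0.139 0 0 0; 0.023 -0.207 0.139 0 0 0")

```text
t: 5.95
ee_pos: [0.6011, -0.0875, 0.075]
eef_rot: [-179.9, 32.0, 96.3]
contact_force: [0.4, -1.2, -0.2]
grip_width: 0.06
```

Run:
```python
from g import *
p,R,s=now(); f=s['contact_force']; print(p,s['t'],'F desk',[round(float(f@a),2) for a in (ex,ey,n)], 'desk', [round(float((p-O)@a),4) for a in (ex,ey,n)])
im,d=get_image('top'); C=cloud('top',d)
Q=C.reshape(-1,3); q=np.c_[(Q-O)@ex,(Q-O)@ey,(Q-O)@n]
for y0 in (-.04,-.02,0,.02,.04):
    m=(abs(q[:,2]-.024)<.005)&(abs(q[:,1]-y0)<.008)&(q[:,0]<.1)&(q[:,0]>-.1); print(y0,'upper edge x',q[m,0].min().round(4))
```

```text
[ 0.6010739  -0.08748211  0.07495499] 5.95 F desk [-1.01, -0.25, -0.81] desk [0.11, 0.0012, 0.019]
-0.04 upper edge x -0.0515
-0.02 upper edge x -0.051
0 upper edge x -0.0515
0.02 upper edge x -0.0516
0.04 upper edge x -0.0511
```

Overhang is 5.1 cm and square to the edge. Backing off.

Call:
move_arm(moves="-0.009 0.084 -0.053 0 0 0; -0.009 0.084 -0.053 0 0 0; -0.02 0.2 0.12 0 0 0; -0.03 0.33 0.35 0 0 0; -0.03 0.33 0.7 0 0 0; -0.03 0.2 1 0 0 0; -0.03 0 1 0 0 0; -0.03 0 1 0 0 0", gripper=36)

```text
t: 7.0
ee_pos: [0.5976, -0.0875, 0.1965]
eef_rot: [180.0, 32.1, 96.2]
contact_force: [-0.1, -0.0, 0.0]
grip_width: 0.0361
```

```bash
cat >> g.py <<'E'
RB=np.c_[-ey,-n,ex]; RAA=np.c_[ey,n,ex]
E
python3 - <<'E'
from g import *
p,R,s=now(); print(p,s['t'],s['qpos'])
for r in (RB,RAA): delta(D(-.14,0,.020),r)
im,d=get_image('top'); C=cloud('top',d)
Q=C.reshape(-1,3); q=np.c_[(Q-O)@ex,(Q-O)@ey,(Q-O)@n]
for y0 in (-.04,0,.04):
    m=(abs(q[:,2]-.024)<.005)&(abs(q[:,1]-y0)<.008)&(q[:,0]<.1)&(q[:,0]>-.1); print(y0,'upper edge x',q[m,0].min().round(4))
m=(abs(q[:,2]-.020)<.008)&(abs(q[:,1])<.055)&(q[:,0]<-.02)&(q[:,0]>-.048);print('overhang z',np.median(q[m,2]))
E
```

```text
[ 0.59756482 -0.08746254  0.19650503] 7.0 [ 21.76082948  33.68100165 -46.4725903  102.10925644  57.026993
  75.94692789 -41.70535989]
to [ 0.6254 -0.2976  0.2083] shift [ 0.2321 -1.7507  0.0979] turn [ 0.1848  0.0817 -0.265 ] deg 120.0
to [ 0.6254 -0.2976  0.2083] shift [ 0.2321 -1.7507  0.0979] turn [ 0.1981 -0.0398  0.2655] deg 120.1
-0.04 upper edge x -0.0511
0 upper edge x -0.0511
0.04 upper edge x -0.0517
overhang z 0.024140648563919308
```

Call:
move_arm(moves="0 0 0.45 0.0154 0.0068 -0.0221; 0.04 -0.2 0.9 0.0308 0.0136 -0.0442; 0.08 -0.5 0.9 0.0462 0.0204 -0.0663; 0.08 -0.58 0.9 0.0616 0.0272 -0.0883; 0.08 -0.58 0.9 0.0616 0.0272 -0.0883")

```text
t: 7.68
ee_pos: [0.6074, -0.1593, 0.3011]
eef_rot: [-166.6, 11.4, 68.7]
contact_force: [0.2, -0.1, -0.6]
grip_width: 0.036
```

Call:
move_arm(moves="0.02 -0.15 0 0.0154 0.0068 -0.0221; 0.04 -0.4 0 0.0308 0.0136 -0.0442; 0.08 -0.6 0 0.0462 0.0204 -0.0663; 0.08 -0.6 0 0.0616 0.0272 -0.0883; 0.08 -0.6 0 0.0616 0.0272 -0.0883")

```text
t: 8.3
ee_pos: [0.6161, -0.2291, 0.3]
eef_rot: [-145.8, -0.7, 38.7]
contact_force: [-0.0, -0.4, 0.3]
grip_width: 0.0363
```

Run:
```python
from g import *
p,R,s=now(); print(p,s['t'],s['qpos'],s['eef_rot'])
delta(D(-.14,0,.020),RB)
```

```text
[ 0.61606219 -0.22909157  0.30002617] 8.3 [ 43.24557477  53.0842442  -42.04926533  51.5424771    9.44815811
 110.37904382 -42.7626645 ] [-145.79261565   -0.68116965   38.72341377]
to [ 0.6254 -0.2976  0.2083] shift [ 0.078  -0.5705 -0.7648] turn [ 0.0612  0.0274 -0.0884] deg 39.9
```

Call:
move_arm(moves="0.02 -0.2 -0.05 0.0154 0.0068 -0.0221; 0.04 -0.4 -0.2 0.0308 0.0136 -0.0442; 0.08 -0.57 -0.4 0.046 0.0205 -0.0663; 0.08 -0.57 -0.6 0.0612 0.0274 -0.0884; 0.08 -0.57 -0.76 0.0612 0.0274 -0.0884; 0.08 -0.57 -0.76 0.0612 0.0274 -0.0884; 0.08 -0.57 -0.76 0.0612 0.0274 -0.0884")

```text
t: 9.18
ee_pos: [0.6283, -0.2932, 0.2145]
eef_rot: [-122.2, -0.4, 6.7]
contact_force: [-0.4, -0.2, 0.6]
grip_width: 0.0359
```

Run:
```python
from g import *
p,R,s=now(); print(p,s['t'],s['qpos'],s['eef_rot'])
delta(D(-.14,0,.020),RB)
```

```text
[ 0.62829895 -0.29317981  0.21450765] 9.175 [ 54.84787745  68.26794675 -40.69237021  46.06360882  -9.92284683
 107.6798084  -58.77106435] [-122.2396231    -0.38771651    6.67434088]
to [ 0.6254 -0.2976  0.2083] shift [-0.024  -0.0364 -0.0521] turn [ 0.0006  0.0012 -0.0011] deg 0.6
```

Call:
move_arm(moves="-0.024 -0.036 -0.052 0.0006 0.0012 -0.0011; -0.024 -0.036 -0.052 0.0006 0.0012 -0.0011; -0.05 0.2 -0.2 0.0006 0.0012 -0.0011; -0.074 0.42 -0.339 0.0006 0.0012 -0.0011; -0.074 0.42 -0.339 0.0006 0.0012 -0.0011; -0.074 0.42 -0.339 0.0006 0.0012 -0.0011", gripper=30)

```text
t: 9.93
ee_pos: [0.6177, -0.2468, 0.1713]
eef_rot: [-121.9, 0.3, 5.9]
contact_force: [0.5, -0.7, 0.8]
grip_width: 0.0297
```

Run:
```python
from g import *
p,R,s=now(); print(p,s['t'],s['qpos'],s['grip_width'],'desk', [round(float((p-O)@a),4) for a in (ex,ey,n)])
delta(D(-.010,0,.020),RB)
im,d=get_image('scene'); cv2.imwrite('pics/f.png',cv2.resize(im[160:290,280:440],None,fx=4,fy=4,interpolation=3))
```

```text
[ 0.61773061 -0.24681076  0.17129724] 9.925 [ 56.3502464   66.8857942  -40.85292921  57.00026517 -10.05484965
  98.76854889 -57.82901033] 0.02968004005831422 desk [-0.0769, 0.0021, 0.0158]
to [ 0.6133 -0.188   0.1394] shift [-0.0367  0.4904 -0.266 ] turn [-0.0001 -0.0007  0.0012] deg 0.5
```

View pics/f.png

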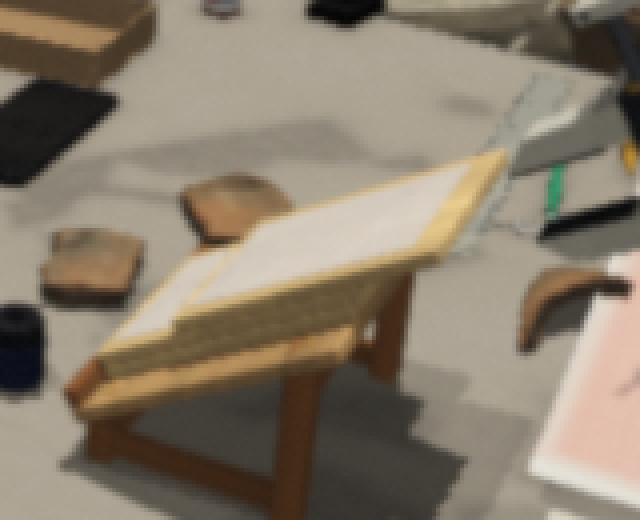

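The board overhangs cleanly with its upper edge at crop (505,150)–(440,260). The middle board is still at the ledge and the fingers are approaching from the right. Correcting 4 mm in height and moving in.

Call:
move_arm(moves="-0.002 0.018 0.03 0 0 0; -0.002 0.018 0.03 0 0 0; -0.012 0.15 -0.05 0 0 0; -0.024 0.32 -0.16 0 0 0.001; -0.037 0.49 -0.266 0 0 0.001; -0.037 0.49 -0.266 0 0 0.001; -0.037 0.49 -0.266 0 0 0.001")

```text
t: 10.85
ee_pos: [0.6134, -0.1882, 0.1392]
eef_rot: [-121.9, 0.3, 6.2]
contact_force: [0.5, -0.3, 0.5]
grip_width: 0.03
```

Run:
```python
from g import *
p,R,s=now(); print(p,s['t'],s['contact_force'],s['grip_width'],'desk', [round(float((p-O)@a),4) for a in (ex,ey,n)])
delta(D(-.010,0,.020),RB)
```

```text
[ 0.6134135  -0.18816835  0.13924804] 10.85 [ 0.54587571 -0.3437249   0.50857399] 0.02996190794492204 desk [-0.0101, -0.0001, 0.0198]
to [ 0.6133 -0.188   0.1394] shift [-0.0007  0.0017  0.0011] turn [-0.0001 -0.0007  0.0002] deg 0.3
```

Exactly on target. Closing.

Call:
move_arm(moves="0 0 0 0 0 0; 0 0 0 0 0 0; 0 0 0 0 0 0; 0 0 0 0 0 0; 0 0 0 0 0 0; 0 0 0 0 0 0", gripper=0, newtons=25)

```text
t: 11.6
ee_pos: [0.6133, -0.1866, 0.1398]
eef_rot: [-121.8, 0.2, 6.3]
contact_force: [-0.9, -0.6, 4.8]
grip_width: 0.0077
```

```bash
cat >> g.py <<'E'
# pinch: board x = tool z, upper edge is eng behind TCP -> lower edge = TCP+(0.150-eng)*tool z
def Rhang(a):  # tool z down, tool y azimuth a deg
    y=np.array([np.cos(np.radians(a)),np.sin(np.radians(a)),0]); z=np.array([0,0,-1.]); return np.c_[np.cross(y,z),y,z]
E
python3 - <<'E'
from g import *
p,R,s=now(); print(p,s['t'],s['contact_force'],s['grip_width'],'desk', [round(float((p-O)@a),4) for a in (ex,ey,n)])
a=np.degrees(np.arctan2(-n[1],-n[0])); print('az',a)
delta(p+[0,-.0,.15],Rhang(a)); delta(BAY+[0,0,.20],Rhang(9.07))
E
```

```text
[ 0.61326762 -0.18664146  0.13975912] 11.6 [-0.88479371 -0.62316092  4.78738341] 0.007749538381462307 desk [-0.0091, -0.0001, 0.021]
az -83.71474645081912
to [ 0.6133 -0.1866  0.2898] shift [0.   0.   1.25] turn [-0.1606 -0.0183  0.0003] deg 58.2
to [0.5737 0.1693 0.2   ] shift [-0.3299  2.9659  0.502 ] turn [-0.1081 -0.143   0.2335] deg 106.0
```

Call:
move_arm(moves="-0.002 0.022 0.035 0 0 0; -0.006 0.066 0.106 0 0 0; -0.012 0.12 0.19 0 0 0; -0.02 0.18 0.32 0 0 0; -0.024 0.22 0.5 0 0 0; -0.024 0.22 0.7 0 0 0; -0.024 0.22 0.8 0 0 0; -0.024 0.22 0.8 0 0 0")

```text
t: 12.6
ee_pos: [0.6107, -0.1611, 0.2362]
eef_rot: [-122.0, 0.2, 6.2]
contact_force: [0.2, -0.2, -0.7]
grip_width: 0.0081
```

Call:
move_arm(moves="0 0 0.2 -0.02 -0.002 0; 0 0 0.4 -0.04 -0.0045 0; 0 0 0.6 -0.06 -0.0068 0; 0 0 0.8 -0.08 -0.0091 0; 0 0 0.8 -0.08 -0.0091 0; 0 0 0.8 -0.08 -0.0091 0")

```text
t: 13.35
ee_pos: [0.6095, -0.1612, 0.3294]
eef_rot: [-150.8, 0.3, 6.1]
contact_force: [-0.1, -0.4, -1.0]
grip_width: 0.0077
```

Run:
```python
from g import *
p,R,s=now(); print(p,s['t'],s['contact_force'],s['grip_width'],s['qpos'],s['eef_rot'])
delta(np.r_[BAY[:2],.30],Rhang(9.07),3)
im,d=get_image('scene'); cv2.imwrite('pics/g.png',cv2.resize(im[100:290,250:500],None,fx=3,fy=3,interpolation=3))
```

```text
[ 0.60946968 -0.16117553  0.32942771] 13.35 [-0.08387195 -0.39522233 -1.04772399] 0.007695142357841791 [ 51.25518118  37.09206114 -42.21983569  73.91162345  -3.41215428
  87.37742552 -70.35667317] [-150.8239841     0.27039933    6.13212335]
to [0.5737 0.1693 0.3   ] shift [-0.0994  0.9179 -0.0817] turn [-0.0181 -0.0241  0.0841] deg 32.2
```

View pics/g.png

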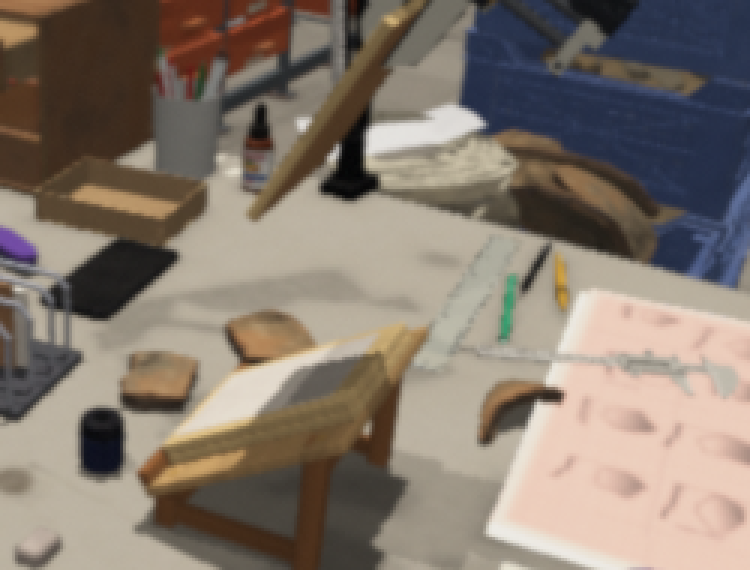

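The board is in the gripper at crop (340,110) and the other two lie on the stand undisturbed. Carrying it to the rack.

Call:
move_arm(moves="-0.02 0.2 0 -0.0045 -0.006 0.021; -0.05 0.45 0 -0.009 -0.012 0.042; -0.075 0.7 0 -0.0135 -0.018 0.063; -0.1 0.92 0 -0.018 -0.024 0.084; -0.1 0.92 0 -0.018 -0.024 0.084")

```text
t: 14.02
ee_pos: [0.5972, -0.0466, 0.3296]
eef_rot: [-159.7, -5.5, 37.2]
contact_force: [0.7, -0.5, -1.1]
grip_width: 0.008
```

Call:
move_arm(moves="-0.02 0.2 0 -0.0045 -0.006 0.021; -0.05 0.45 0 -0.009 -0.012 0.042; -0.075 0.7 0 -0.0135 -0.018 0.063; -0.1 0.92 0 -0.018 -0.024 0.084; -0.1 0.92 0 -0.018 -0.024 0.084")

```text
t: 14.65
ee_pos: [0.5851, 0.0625, 0.3299]
eef_rot: [-170.5, -5.6, 68.4]
contact_force: [-0.0, 0.1, -1.5]
grip_width: 0.0078
```

Call:
move_arm(moves="-0.02 0.2 0 -0.0045 -0.006 0.021; -0.05 0.45 0 -0.009 -0.012 0.042; -0.075 0.7 0 -0.0135 -0.018 0.063; -0.1 0.92 0 -0.018 -0.024 0.084; -0.1 0.92 0 -0.018 -0.024 0.084; -0.1 0.92 0 -0.018 -0.024 0.084")

```text
t: 15.4
ee_pos: [0.5751, 0.1677, 0.3295]
eef_rot: [-179.7, -0.1, 98.7]
contact_force: [0.7, -0.6, -1.1]
grip_width: 0.0083
```

Run:
```python
from g import *
p,R,s=now(); print(p,s['t'],s['contact_force'],s['grip_width'],s['qpos'],s['eef_rot'])
delta(np.r_[BAY[:2],.30],Rhang(9.07))
im,d=get_image('scene'); cv2.imwrite('pics/h.png',cv2.resize(im[60:260,180:380],None,fx=3,fy=3,interpolation=3))
C=cloud('scene',d).reshape(-1,3); L=(C-p)@R.as_matrix()
m=(abs(L[:,1])<.02)&(L[:,2]>.015)&(L[:,2]<.18)&(abs(L[:,0])<.07)&(C[:,2]>.13)
S=L[m]; print(m.sum(),'x',np.percentile(S[:,0],[1,99]),'y',np.percentile(S[:,1],[1,50,99]),'z',np.percentile(S[:,2],[1,99]))
for a,b in ((.02,.05),(.05,.08),(.08,.12)): k=(S[:,2]>a)&(S[:,2]<b); print(a,S[k,0].min(),S[k,0].max(),np.median(S[k,1]))
```

```text
[0.57512123 0.16768787 0.32952171] 15.4 [ 0.72943985 -0.58241415 -1.12891894] 0.008296210675239394 [ 24.90803659  28.55147799 -61.9315357   88.15750773  25.2446474
  78.83779276 -30.43829587] [-1.79737156e+02 -1.07935871e-01  9.86970678e+01]
to [0.5737 0.1693 0.3   ] shift [-0.0121  0.0132 -0.246 ] turn [-0.0002 -0.0008  0.001 ] deg 0.5
1856 x [-0.05774087  0.05672631] y [-0.00748238 -0.0042409   0.00163494] z [0.01597388 0.10647346]
0.02 -0.05869536921780716 0.05888301602660383 -0.004365207583022772
0.05 -0.05955735084757975 0.05901585161415314 -0.004396862019629574
0.08 -0.05925029966193839 0.05879139544200269 -0.003945769234585434
```

View pics/h.png

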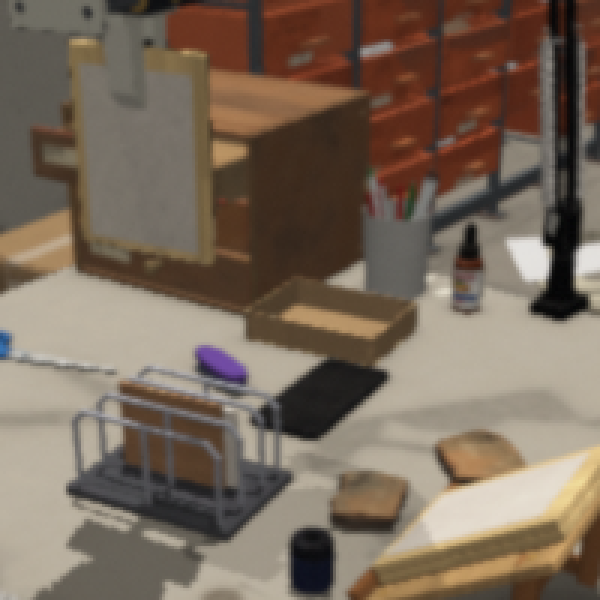

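The board hangs straight and centred with its lower edge 107 mm below the TCP. The bay below is empty. Aligning and lowering to just above the hoops.

Call:
move_arm(moves="-0.006 0.007 -0.2 0 -0.0008 0.001; -0.012 0.013 -0.5 0 -0.0008 0.001; -0.012 0.013 -0.8 0 -0.0008 0.001; -0.012 0.013 -0.98 0 -0.0008 0.001; -0.012 0.013 -0.98 0 -0.0008 0.001; -0.012 0.013 -0.98 0 -0.0008 0.001")

```text
t: 16.2
ee_pos: [0.5736, 0.1724, 0.2144]
eef_rot: [179.7, -0.1, 99.4]
contact_force: [-0.4, 0.8, -0.4]
grip_width: 0.0077
```

Run:
```python
from g import *
p,R,s=now(); print(p,s['t'],s['contact_force'],s['eef_rot'])
delta(np.r_[BAY[:2],.118],Rhang(9.07))
im,d=get_image('scene'); C=cloud('scene',d).reshape(-1,3)
# in bay frame: board face and hoop tops
q=np.c_[(C-BAY)@rx,(C-BAY)@ry,C[:,2]]
m=(abs(q[:,0])<.012)&(abs(q[:,1])<.07)&(q[:,2]>.12)&(q[:,2]<.2); print('board face x',np.median(q[m,0]),'y',np.percentile(q[m,1],[1,99]))
for lo,hi in ((-.03,-.005),(.008,.03)):
    m=(q[:,0]>lo)&(q[:,0]<hi)&(abs(q[:,1])<.075)&(q[:,2]>.075)&(q[:,2]<.086); print('hoop x',m.sum(),np.median(q[m,0]) if m.any() else None,np.percentile(q[m,1],[1,99]) if m.any() else None)
```

```text
[0.57364015 0.1723856  0.21438113] 16.2 [-0.43590464  0.83029372 -0.4475152 ] [ 1.79745386e+02 -1.13679056e-01  9.93553772e+01]
to [0.5737 0.1693 0.118 ] shift [ 3.000e-04 -2.600e-02 -8.032e-01] turn [-0.0004  0.0006 -0.0008] deg 0.4
board face x -0.003225246323012497 y [-0.05506019  0.05955865]
hoop x 106 -0.01785585499367419 [-0.06217583  0.06320377]
hoop x 161 0.017519217065862548 [-0.06134512  0.06069895]
```

Call:
move_arm(moves="0 -0.013 -0.1 0 0 0; 0 -0.026 -0.22 0 0 0; 0 -0.026 -0.34 0 0 0; 0 -0.026 -0.46 0 0 0; 0 -0.026 -0.56 0 0 0; 0 -0.026 -0.64 0 0 0; 0 -0.026 -0.7 0 0 0; 0 -0.026 -0.72 0 0 0")

```text
t: 17.25
ee_pos: [0.5726, 0.1691, 0.1264]
eef_rot: [179.9, -0.1, 99.4]
contact_force: [-0.2, -1.2, -1.0]
grip_width: 0.0077
```

Call:
move_arm(moves="0 0 -0.02 0 0 0; 0 0 -0.04 0 0 0; 0 0 -0.06 0 0 0; 0 0 -0.075 0 0 0; 0 0 -0.075 0 0 0; 0 0 -0.075 0 0 0")

```text
t: 18.0
ee_pos: [0.5729, 0.1693, 0.1184]
eef_rot: [179.8, -0.1, 99.4]
contact_force: [-1.1, 0.0, 4.7]
grip_width: 0.008
```

Run:
```python
from g import *
p,R,s=now(); print(p,s['t'],s['contact_force'],s['eef_rot'])
delta(np.r_[BAY[:2],.117],Rhang(9.07))
im,d=get_image('scene'); cv2.imwrite('pics/i.png',cv2.resize(im[130:260,180:310],None,fx=4.5,fy=4.5,interpolation=3))
```

```text
[0.57286112 0.16926652 0.11841294] 18.0 [-1.11828665  0.01628468  4.67797243] [ 1.79807585e+02 -6.10976779e-02  9.94172940e+01]
to [0.5737 0.1693 0.117 ] shift [ 0.0068  0.     -0.0118] turn [-0.0003  0.0005 -0.001 ] deg 0.4
```

View pics/i.png

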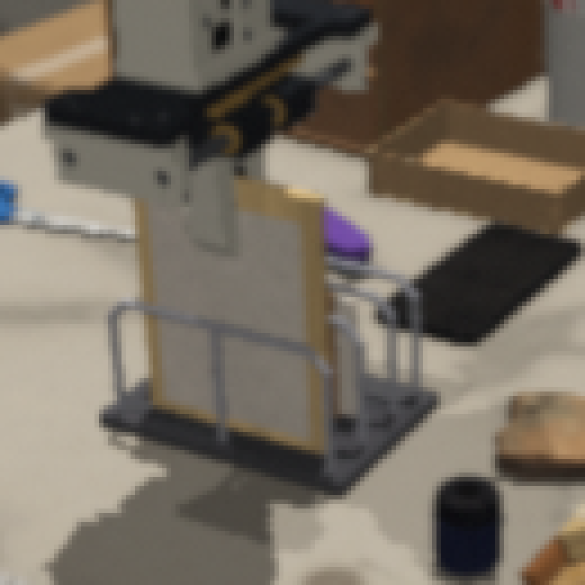

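The board stands in the near bay between the wires, with about 5 N of floor contact. Opening slightly and backing straight up.

Call:
move_arm(moves="0 0 0.005 0 0 0; 0 0 0.005 0 0 0; 0 0 0.005 0 0 0; 0 0 0.005 0 0 0", gripper=18)

```text
t: 18.55
ee_pos: [0.5727, 0.169, 0.1182]
eef_rot: [179.8, -0.1, 99.4]
contact_force: [-0.3, 0.1, 0.4]
grip_width: 0.0178
```

Call:
move_arm(moves="0 0 0.06 0 0 0; 0 0 0.12 0 0 0; 0 0 0.18 0 0 0; 0 0 0.26 0 0 0; 0 0 0.34 0 0 0; 0 0 0.45 0 0 0; 0 0 0.7 0 0 0; 0 0 1 0 0 0")

```text
t: 19.55
ee_pos: [0.5722, 0.169, 0.2394]
eef_rot: [179.9, -0.1, 99.4]
contact_force: [0.6, -0.5, 0.0]
grip_width: 0.0181
```

Call:
move_arm(moves="0 0 0.3 0 0 0; 0 0 0.6 0 0 0; 0 0 0.8 0 0 0; 0 0 0.8 0 0 0; 0 0 0.8 0 0 0; 0 0 0.8 0 0 0; 0 0 0.8 0 0 0; 0 0 0.8 0 0 0")

```text
t: 20.55
ee_pos: [0.5725, 0.1691, 0.3339]
eef_rot: [179.9, -0.1, 99.4]
contact_force: [-0.6, 0.8, 0.8]
grip_width: 0.0183
```

Run:
```python
from g import *
p,R,s=now(); print(p,s['t'],s['contact_force'],s['grip_width'])
im,d=get_image('scene'); a=np.load('scene0.npz')['im']
cv2.imwrite('pics/j.png',cv2.resize(im[130:270,180:400],None,fx=3.5,fy=3.5,interpolation=3))
C=cloud('scene',d).reshape(-1,3); q=np.c_[(C-BAY)@rx,(C-BAY)@ry,C[:,2]]
m=(abs(q[:,0])<.04)&(abs(q[:,1])<.065)&(q[:,2]>.1)&(q[:,2]<.17)&((C-p)[:,2]<-.03); S=q[m]
k=np.polyfit(S[:,2],S[:,0],1); print('lean deg',np.degrees(np.arctan(k[0])),'face x at floor',np.polyval(k,.01),'y',np.percentile(S[:,1],[1,99]),'top z',np.percentile(S[:,2],99))
print('desk diff',[ (c_,) for c_ in [np.abs(im[240:262,295:370].astype(int)-a[240:262,295:370]).mean()]])
```

```text
[0.57249986 0.16906312 0.33389526] 20.55 [-0.55681081  0.77038495  0.81323457] 0.018271329977311672
lean deg 1.5207492198502752 face x at floor -0.007220801237696317 y [-0.05796886  0.05612824] top z 0.1604554586776479
desk diff [(np.float64(11.594343434343434),)]
```

View pics/j.png

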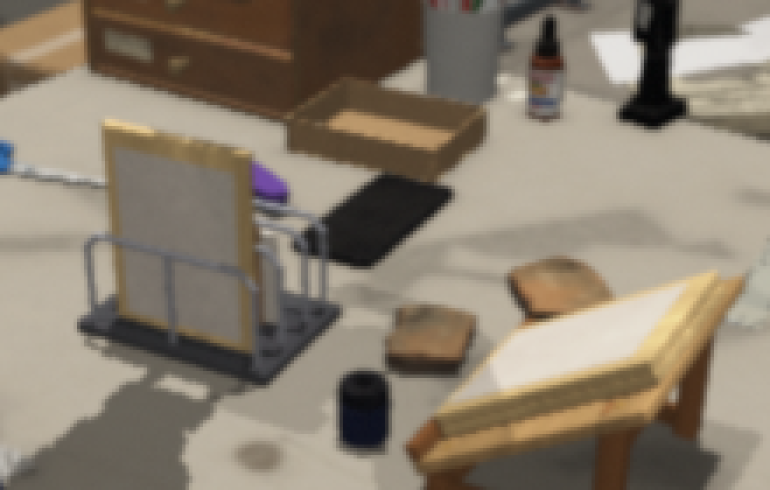

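The board stands free in the near bay, leaning about 1.5°, with its top at 160 mm (crop 105–255, 120–350). The other two boards lie against the ledge and the gripper is clear. Handing in.

```bash
python3 -c "
from cell import manip; print(manip.hand_in())"
```

```text
the job is handed in; nothing more can be done
None
```

The top board is off the pile and standing upright in the rack bay nearest the robot. I handed the job in at about 20.6 s of the 53 s; no verdict was reported.

- **Slide:** I pushed the board up the slope with both fingertips on its lower end until it overhung by about 51 mm. It stayed flat and square, and I backed off before pinching.
- **Pinch and carry:** I gripped the overhanging edge at 25 N, with the jaws stopping at 7.7–8.3 mm for the 8 mm board. I then turned it to hang and lowered it to about 5 N of floor contact.
- **Final check on the board:** It leans about 1.5°, with its top at 160 mm, so the lower edge is on the floor. That edge is about 3–7 mm from the bay's middle across it and about 1 mm along it.
- **Rest of the scene:** The last picture shows the other two boards still against the ledge and the bystanders in view in place. I judged this by eye rather than measuring it, and the eraser was outside the last picture. I also compared the stand area's pixels with the first image, but the board's removal changes that area, so it told me nothing.

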